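# Block plane out of its sprung case

### The job

Open the plywood plane case by slowly and gently pressing down the black pad of its stiff, grease-damped latch until the sprung lid comes free; don't force the pad, and let the lid swing up by itself without touching it or getting in its way. Then lift the block plane out and set it down on its sole, lengthwise in the middle of the raised cork-topped rest, and let go. Leave the masking tape roll where it is.

Things in the scene. Friction and masses are not known exactly. Their poses are not given: they have to be found in the camera images.
- latch_spot (a point): Top centre of the latch's round black pad (28 mm across), on the front of the case, IF its screw were fully down: 42 mm above the bench. The pad really stands 0 to 18 mm HIGHER, not measured: feel for it. Axes are the case's: x from the latch to the case, z up. 55 mm ahead is the closed lid's front; hook and tongue, up to 40 mm high, lie between. A hand over 80 mm deep along x may block the lid.
- case: Fixed plywood plane case, 180 (x) x 120 (y) x 72 mm closed, with the latch on a plate at its -x end; origin under its centre, on the bench. The pad sinks about 6 to 7 mm until the lid lets go; hard stop at 9 mm. Its spring takes 3 N at first, 5 N at release; grease adds 0.6 N per mm/s (press at 10 mm/s or slower). Over 18 N damages it.
- case_floor (a point): Centre of the case's inner floor, 12 mm above the bench, axes as the case. The tray round it is 168 x 108 mm inside and its rim stands only 6 mm above the floor, so with the lid up its sides are free to the fingers. The lid's hinge line runs along y, 94 mm ahead (x) and 8 mm higher.
- lid (a joint): Angle of the case's lid in rad: 0 closed and latched, grows as it swings up and away on the hinge at the case's far end; it springs by itself to its stop at 1.75 in about 1 to 2 s once released, and stays there.
- plane_mid (a point): Centre of the block plane (150 mm long along its x, 42 mm wide along y, 51 mm high, about 0.6 kg), 25.5 mm above its sole; z up. Its cheeks, 42 mm apart along y, reach from 50 mm behind to 40 mm ahead of the centre along x and up to 28 mm above the sole; above that the body is 34 mm wide. It lies in the case under the lid, sole down, along the case's x (slightly skewed).
- rest_top (a point): Centre of the cork top of the raised wooden rest, a fixed low stand 190 mm long (x) by 86 mm wide (y), its top 40 mm above the bench; z up. The plane goes on it with its length along x, either way round.
- masking_roll: Loose roll of masking tape lying flat, 96 mm across, 24 mm high; origin at the centre of its underside. A bystander.

How it is judged:
By the outcome, as a careful person would: the job done as asked, in the order asked, and still so for the second after the job is handed in, with the robot touching nothing.
It also fails if it takes over 67 s, if anything falls off the work surface, if the arm or the gripper's body presses on something with over 40 N, if the wrist force passes 120 N, or if a joint passes its speed limit or range.

### The arm

A 6-joint arm with a two-finger parallel gripper is mounted at the origin on a cart in front of the work surface, level with it; the furniture and walls round the work are solid. World frame = base frame: x ahead of the robot, y to its left, z up, the work surface at z = 0. Lengths are in mm, angles in rad, forces in N, time in s.
With the tool pointing down it reaches from about 275 to 975 mm from the base axis. Payload 8.4 kg.
Tool frame: the origin (TCP) lies on the centre line of the jaws, within the pads' length; the fingertips stand 8 mm ahead of it and the grasp point (between the pads) lies 11 mm behind it; z points along the fingers, x is the direction in which the jaws open and shut, and the axes are right-handed (so a half turn about z gives the same grasp; the last joint's range is limited). The gripper opens to 92 mm and grips with 3 to 60 N. Pads are 20 mm wide; open, the fingers measure 128 mm over their backs; the gripper's body (75 mm by 189 mm) begins 69 mm behind the grasp point.
Start: joints at [1.243, 0.353, 1.633, -0, 1.155, -0.002], TCP at [200.04, 592.125, 222.583] pointing down, gripper open.
Joint ranges: [-2.63, 2.63], [-0.92, 2.1], [0.06, 2.66], [-1.3, 4.44], [0, 2.69], [-3.02, 3.02]. Speed limits (rad/s): [2.22, 2.22, 2.79, 3.14, 3.14, 3.14].

### API

Orientations are given as a unit quaternion [w, x, y, z].
In Python, from workcell import manip, vision, workorder gives the robot as it stands. The module is installed in compiled form; this text tells all that it offers.
- The arm moves only by the shell command python3 -m creep 'ROWS' [FORCE]. ROWS is JSON, a list of rows, each a list of 3 entries, a list of its own where there are three numbers: the shift along the world's x, y, z in m, then the turn, a rotation vector about the world's x, y, z in degrees, then the closure, from 0 (fully open) to 1 (shut). A call has 1 to 8 rows; each row shifts and turns the pose as measured when the row begins; what a row does not reach is not made up. A row lasts 1/12 s, in which the tool goes at most 41.7 mm and 7.16 degrees, less where a joint would pass 70% of its speed; a pose out of reach is approached as far as the arm can. A call is refused whole if a number of a shift passes 0.0417 or a number of a turn 7.16, either way. A call with a gripper value outside its range is refused whole. The fingers move at their own pace and stop on an object; FORCE is the grip in N (left out, the last holds). Time passes only in rows, so rows that do not move let the fingers close. It gives the time, the measured TCP pose, the force and the opening at its end, in the units of the state.
- manip.get_obs(): the state, without advancing time (a new reading comes with each control period).
- vision.camera(name): name is "scene" or "top" or "wrist"; returns a dict with "color" (384x512x3 uint8, blue, green, red), "fx", "fy", "cx", "cy" (pixels), "origin" and "attitude" of the camera in the world. Camera axes: x right, y up, looking along -z (the intrinsics and any distortion apply to the point x, -y, -z); pixel columns grow to the right and rows downward; lengths in mm; the calibration is good to about 2 mm. A picture is of the moment at which its call begins. There is no depth.
- workorder.close_job(): hands the job in, once; it reports no verdict.
The state is a dict: "t": time; "joint_pos": joint angles; "dq": joint speeds; "joint_torque": joint torques, N m; "tool_pos": TCP position; "eef_rot": TCP orientation; "ft_force": force on the tool from outside, world axes, zero at the start; "moment": the same for the moment, N m; "grip_width": opening from 0.0 (shut) to 1.0 (fully open).
Only numpy, scipy, OpenCV 4.12 (cv2) and the standard library are available. Lean on these libraries where they do the work, as an engineer would, in place of code of your own. Each camera call takes 0.05 s, during which the arm holds its last target.

## Working session

There is one attempt and no reset: what is moved stays moved. The work goes in short steps, Python scripts to look and compute and a shell command to move; the robot and the scene stay as the last step left them, time stands still between calls to the robot, and variables do not carry over. Pictures are saved under pics/ and viewed, and the job is handed in when it is done.

```bash
mkdir -p pics; ls; python3 - <<'E'
from workcell import manip, vision
import cv2
o=manip.get_obs();print(o)
for n in ("scene","top","wrist"):
    c=vision.camera(n);cv2.imwrite(f"pics/a_{n}.png",c["color"]);print(n,{k:v for k,v in c.items() if k!="color"})
E
```

```text
pics
{'t': 0.0, 'joint_pos': array([ 1.24258249e+00,  3.53644728e-01,  1.63414598e+00, -2.34579304e-05,
        1.15520416e+00, -2.38038333e-03]), 'dq': array([-8.62008049e-04,  3.42426134e-04, -8.64611106e-05,  1.43300053e-04,
        1.22927164e-03,  3.60701629e-05]), 'joint_torque': array([ 1.71177551e-03, -5.93838644e+01, -3.34214509e+01,  6.97120302e-02,
        2.37921177e-02, -1.23137252e-04]), 'tool_pos': array([199.89698699, 591.64651488, 221.86076201]), 'eef_rot': array([ 4.16154290e-04,  8.12431187e-01,  5.83056665e-01, -5.64339206e-04]), 'ft_force': array([ 0.26760637, -0.27524336,  0.57223335]), 'moment': array([ 0.01746333,  0.02591262, -0.03652182]), 'grip_width': 0.9942782472273932}
scene {'fx': 395.92575011343746, 'fy': 395.92575011343746, 'cx': 253.5607220145593, 'cy': 190.13450833274186, 'origin': array([ -22.5176373 , -467.03042473,  697.78582671]), 'attitude': array([ 0.81714276,  0.36810592, -0.17589968, -0.40722849])}
top {'fx': 497.6681718712788, 'fy': 497.6681718712788, 'cx': 257.0595331597611, 'cy': 186.31048837680964, 'origin': array([ 365.48059541,  -42.56187273, 1392.49773338]), 'attitude': array([ 0.71340535,  0.04567033, -0.03531143, -0.69836962])}
wrist {'fx': 316.0548330567802, 'fy': 316.0548330567802, 'cx': 257.0054905480433, 'cy': 193.85825538085828, 'origin': array([124.58867031, 617.58459327, 383.65197658]), 'attitude': array([ 0.80400598, -0.11583481, -0.08278406,  0.57732442])}
```

View pics/a_scene.png

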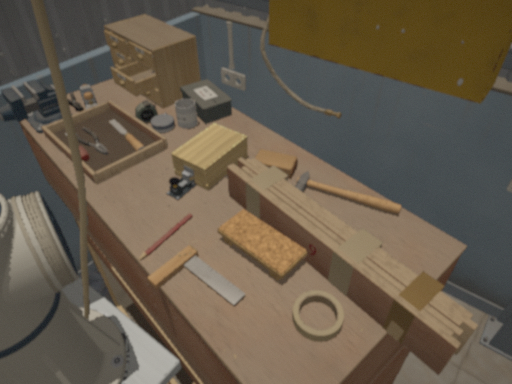

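View pics/a_top.png

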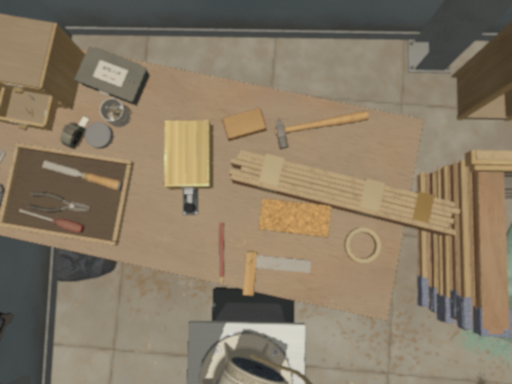

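View pics/a_wrist.png

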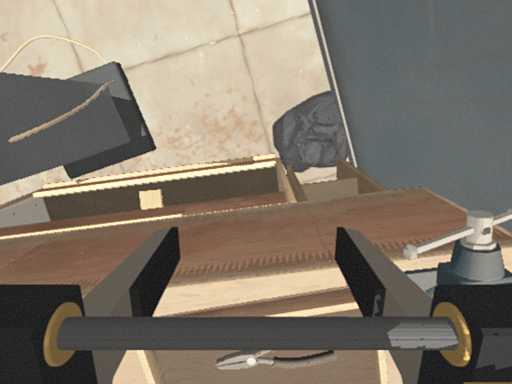

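The scene shows the case (light plywood, top view about (188,154)) with its latch toward the robot at (190,200), the cork rest at (295,217) and the tape roll at (363,245). Next I'll enlarge the regions.

```bash
cat > h.py <<'E'
import numpy as np, cv2
from workcell import manip, vision
from scipy.spatial.transform import Rotation as R
def rot(q): return R.from_quat([q[1],q[2],q[3],q[0]]).as_matrix()
def ray(c,u,v):
    d=np.array([(u-c["cx"])/c["fx"],-(v-c["cy"])/c["fy"],-1.]); return c["origin"],rot(c["attitude"])@d
def onz(c,u,v,z):
    o,d=ray(c,u,v); return o+d*(z-o[2])/d[2]
def proj(c,p):
    q=rot(c["attitude"]).T@(np.array(p,float)-c["origin"]); return np.array([c["cx"]-c["fx"]*q[0]/q[2], c["cy"]+c["fy"]*q[1]/q[2]])
def crop(c,x0,y0,x1,y1,k,name):
    cv2.imwrite(name,cv2.resize(c["color"][y0:y1,x0:x1],None,fx=k,fy=k,interpolation=cv2.INTER_CUBIC))
E
python3 - <<'E'
from h import *
t=vision.camera("top");s=vision.camera("scene")
o=manip.get_obs()
for c in(t,s): print(proj(c,o["tool_pos"]),proj(c,[0,0,0]))
crop(t,150,105,350,265,4,"pics/b_top.png")
crop(s,150,110,350,290,4,"pics/b_scene.png")
E
```

```text
[-11.38121921 309.44251415] [245.21506098 379.69964067]
[-43.88077675 111.30182631] [ 54.08451071 374.22376905]
```

```bash
python3 -c "
import cv2
for n in ('top','scene'): print(cv2.imread(f'pics/b_{n}.png').shape)"; cat /dev/null
```

```text
(640, 800, 3)
(720, 800, 3)
```

View pics/b_top.png

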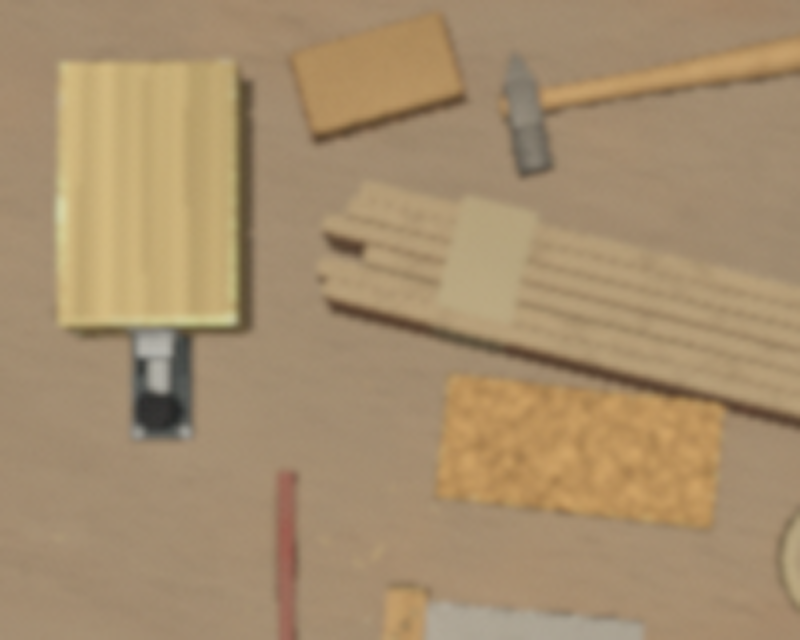

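```bash
python3 - <<'E'
from h import *
i=cv2.imread("pics/b_scene.png");cv2.imwrite("pics/b_scene2.png",i[:600,:800])
E
```

```text
(no output)
```

View pics/b_scene2.png

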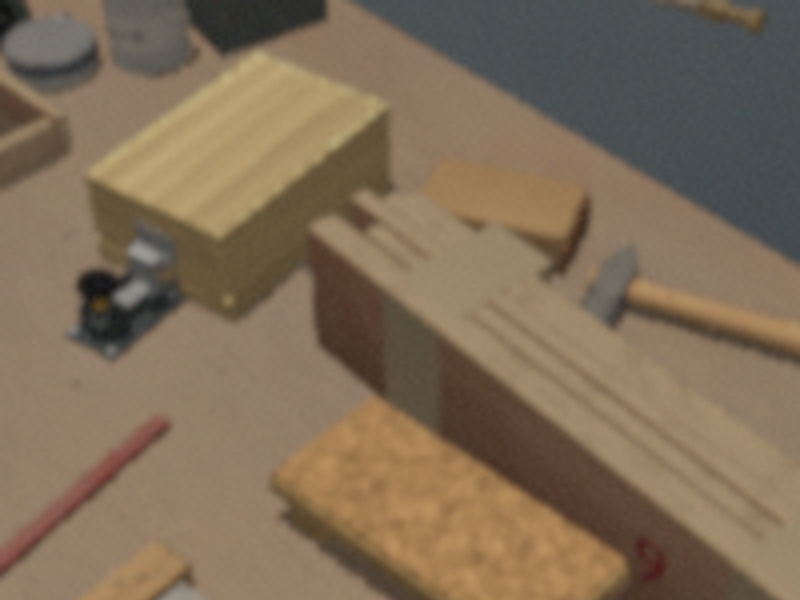

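Top crop: lid corners ≈ crop (60,62),(237,62),(240,325),(60,327); pad ≈(158,410); cork corners ≈(447,375),(724,405),(711,527),(438,498). The bundle of sticks stands close to the rest. Now I'll measure.

```bash
cat > m.py <<'E'
from h import *
t=vision.camera("top");s=vision.camera("scene")
T=lambda a,b,z:onz(t,150+a/4-.375,105+b/4-.375,z)
S=lambda a,b,z:onz(s,150+a/4-.375,110+b/4-.375,z)
np.set_printoptions(precision=1,suppress=True)
def show(n,f,pts,z):
    P=np.array([f(a,b,z) for a,b in pts]);print(n,P[:,:2].tolist().__repr__() if 0 else P[:,:2].round(1).tolist(),"mean",P.mean(0).round(1),"sides",np.linalg.norm(P-np.roll(P,-1,0),axis=1).round(1))
    return P
show("lidT",T,[(60,62),(237,62),(240,325),(60,327)],72)
show("lidS",S,[(260,52),(390,105),(217,240),(88,177)],72)
h=lambda img:cv2.cvtColor(img,cv2.COLOR_BGR2HSV)
for nm,c in(("T",t),("S",s)):
    H=h(c["color"]); m=cv2.inRange(H,(10,110,120),(22,255,255))
    m=cv2.morphologyEx(m,cv2.MORPH_CLOSE,np.ones((3,3)))
    cs,_=cv2.findContours(m,cv2.RETR_EXTERNAL,cv2.CHAIN_APPROX_NONE)
    for k in sorted(cs,key=cv2.contourArea)[-3:]:
        b=cv2.boxPoints(cv2.minAreaRect(k)); P=np.array([onz(c,u,v,40) for u,v in b])
        print("cork?",nm,b.round(1).tolist(),P[:,:2].round(1).tolist(),P.mean(0),np.linalg.norm(P-np.roll(P,-1,0),axis=1))
show("corkT",T,[(447,375),(724,405),(711,527),(438,498)],40)
show("corkS",S,[(380,400),(628,568),(272,480)],40)
for z in (42,50,60): print("pad",z,T(158,410,z),S(98,282,z))
# bundle near top edge: same point in both views: left near corner
def tri(a,b):
    (o1,d1),(o2,d2)=ray(t,150+a[0]/4-.375,105+a[1]/4-.375),ray(s,150+b[0]/4-.375,110+b[1]/4-.375)
    k=np.linalg.lstsq(np.c_[d1,-d2],o2-o1,rcond=None)[0]; p,q=o1+d1*k[0],o2+d2*k[1]; return (p+q)/2,np.linalg.norm(p-q)
print("pad tri",tri((158,410),(98,282)))
print("bundle corner",tri((326,297),(312,225)))
print("bundle tape near-right",tri((512,321),(437,330)), tri((440,303),(383,285)))
E
python3 m.py
```

```text
lidT [[693.2, 233.9], [695.5, 113.4], [515.8, 105.4], [512.0, 226.0]] mean [604.1 169.7  72. ] sides [120.5 179.9 120.7 181.4]
lidS [[696.3, 234.7], [698.6, 115.4], [515.4, 110.5], [513.6, 224.8]] mean [606.  171.3  72. ] sides [119.3 183.3 114.2 183. ]
cork? T [[285.1000061035156, 126.5999984741211], [366.29998779296875, 110.30000305175781], [367.8999938964844, 118.5999984741211], [286.79998779296875, 134.8000030517578]] [[689.2, -95.1], [739.4, -319.5], [716.0, -324.0], [665.9, -100.0]] [ 702.6 -209.6   40. ] [230.   23.8 229.5  23.8]
cork? T [[222.0, 118.30000305175781], [260.0, 107.5999984741211], [265.70001220703125, 128.1999969482422], [227.6999969482422, 138.8000030517578]] [[709.5, 80.9], [741.8, -24.2], [683.7, -41.4], [651.6, 63.2]] [696.7  19.6  40. ] [110.   60.6 109.4  60.5]
cork? T [[258.5, 228.89999389648438], [262.0, 197.10000610351562], [331.20001220703125, 204.8000030517578], [327.70001220703125, 236.60000610351562]] [[404.8, -27.3], [491.6, -35.1], [474.5, -223.8], [388.1, -214.7]] [ 439.7 -125.2   40. ] [ 87.1 189.5  86.8 188.1]
cork? S [[146.60000610351562, 277.1
[... 777 characters left out ...]
3.8 216.5  88.1 198.6]
corkT [[488.1, -33.5], [471.5, -222.1], [388.8, -213.8], [404.3, -29.2]] mean [ 438.2 -124.6   40. ] sides [189.3  83.1 185.3  83.8]
corkS [[489.1, -40.0], [468.3, -223.8], [402.9, -30.9]] mean [453.4 -98.2  40. ] sides [185.  203.7  86.7]
pad 42 [459.9 162.7  42. ] [464.  170.6  42. ]
pad 50 [459.3 161.5  50. ] [458.1 162.8  50. ]
pad 60 [458.6 160.   60. ] [450.7 153.1  60. ]
pad tri (array([458.6, 162. ,  50.2]), np.float64(1.7149661443603559))
bundle corner (array([532.4,  45.5, 103.6]), np.float64(1.8486595820960177))
bundle tape near-right (array([515.1, -70.9,  94.7]), np.float64(13.076564873021436)) (array([525.7, -23.6,  97. ]), np.float64(13.015890741534937))
```

Lid, cork and pad agree across the two views: case centre (604.5,170), yaw 2.5°; pad ≈(459,162.5), about 50 high; rest (439.7,-125), long axis 84.9°; bundle about 104 high. I'll move over the pad with jaws along case y and the gripper closed.

```bash
python3 -m creep '[[[0.02,-0.033,0],[0,0,3],1],[[0.02,-0.033,0],[0,0,3],1],[[0.02,-0.033,0],[0,0,3],1],[[0.02,-0.033,0],[0,0,3],1],[[0.02,-0.033,0],[0,0,3],1],[[0.02,-0.033,0],[0,0,3],1],[[0.02,-0.033,0],[0,0,3],1],[[0.02,-0.033,0],[0,0,0],1]]' 20
```

```text
t: 1.02
tool_pos: [360.5, 323.5, 222.2]
eef_rot: [-0.001, 0.682, 0.731, 0.001]
ft_force: [1.5, -0.5, -1.0]
grip_width: 0.444
```

```bash
cat > st.py <<'E'
from h import *
import sys
o=manip.get_obs();np.set_printoptions(precision=2,suppress=True)
M=rot(o["eef_rot"]);print("t",round(o["t"],2),"pos",o["tool_pos"],"yawx",np.degrees(np.arctan2(M[1,0],M[0,0])).round(2),"z",M[:,2].round(4),"F",o["ft_force"],"g",round(o["grip_width"],3),"q",o["joint_pos"])
E
python3 st.py
python3 - <<'E'
from m import *
print([T(a,b,103).round(0) for a,b in((326,297),(580,363),(800,420))])
E
```

```text
t 1.02 pos [360.52 323.47 222.15] yawx 93.96 z [-0.  0. -1.] F [ 1.51 -0.51 -0.97] g 0.444 q [ 0.73  0.13  1.93  0.    1.08 -0.92]
lidT [[693.2, 233.9], [695.5, 113.4], [515.8, 105.4], [512.0, 226.0]] mean [604.1 169.7  72. ] sides [120.5 179.9 120.7 181.4]
lidS [[696.3, 234.7], [698.6, 115.4], [515.4, 110.5], [513.6, 224.8]] mean [606.  171.3  72. ] sides [119.3 183.3 114.2 183. ]
cork? T [[285.20001220703125, 126.80000305175781], [366.1000061035156, 110.5999984741211], [367.79998779296875, 118.80000305175781], [286.79998779296875, 135.0]] [[688.6, -95.2], [738.8, -319.1], [715.4, -323.6], [665.4, -100.1]] [ 702.  -209.5   40. ] [229.4  23.8 229.   23.8]
cork? T [[222.0, 118.30000305175781], [259.70001220703125, 107.69999694824219], [265.5, 128.1999969482422], [227.6999969482422, 138.8000030517578]] [[709.5, 80.9], [741.6, -23.5], [683.5, -40.7], [651.6, 63.2]] [696.5  20.   40. ] [109.2  60.6 108.7  60.5]
cork? T [[258.3999938964844, 228.6999969482422], [262.1000061035156, 196.39999389648438], [331.29998779296875, 204.39999389648438], [327.6000061035156, 236.60000610351562]] [[405.
[... 909 characters left out ...]
-29.2]] mean [ 438.2 -124.6   40. ] sides [189.3  83.1 185.3  83.8]
corkS [[489.1, -40.0], [468.3, -223.8], [402.9, -30.9]] mean [453.4 -98.2  40. ] sides [185.  203.7  86.7]
pad 42 [459.9 162.7  42. ] [464.  170.6  42. ]
pad 50 [459.3 161.5  50. ] [458.1 162.8  50. ]
pad 60 [458.6 160.   60. ] [450.7 153.1  60. ]
pad tri (array([458.6, 162. ,  50.2]), np.float64(1.7149661443603559))
bundle corner (array([532.4,  45.5, 103.6]), np.float64(1.8486595820960177))
bundle tape near-right (array([515.1, -70.9,  94.7]), np.float64(13.076564873021436)) (array([525.7, -23.6,  97. ]), np.float64(13.015890741534937))
[array([532.,  46., 103.]), array([ 492., -120.,  103.]), array([ 458., -263.,  103.])]
```

```bash
python3 -m creep '[[[0.019,-0.032,-0.02],[0,0,0],1],[[0.019,-0.032,-0.02],[0,0,0],1],[[0.019,-0.032,-0.02],[0,0,0],1],[[0.019,-0.032,-0.02],[0,0,0],1],[[0.01,-0.015,-0.02],[0,0,0],1],[[0,0,0],[0,0,0],1],[[0,0,0],[0,0,0],1]]'; python3 st.py
```

```text
t: 1.7
tool_pos: [450.1, 180.3, 124.4]
eef_rot: [-0.001, 0.686, 0.728, 0.006]
ft_force: [-0.3, 0.1, 1.4]
grip_width: 0.006
t 1.7 pos [450.11 180.35 124.43] yawx 93.38 z [ 0.01  0.01 -1.  ] F [-0.3   0.1   1.41] g 0.006 q [ 0.37  0.26  2.02  0.01  0.85 -1.26]
```

```bash
sed -i 's/precision=2/precision=4/' st.py; python3 -m creep '[[[0.003,-0.01,-0.02],[-0.5,0.5,-0.9],1],[[0.002,-0.008,-0.02],[0,0,0],1],[[0,0,0],[0,0,0],1],[[0,0,0],[0,0,0],1]]'; python3 st.py; python3 - <<'E'
from h import *
c=vision.camera("wrist");cv2.imwrite("pics/c_w.png",c["color"])
c=vision.camera("scene");crop(c,120,110,270,230,4,"pics/c_s.png")
E
```

```text
t: 2.03
tool_pos: [456.2, 167.1, 87.2]
eef_rot: [-0.001, 0.692, 0.722, 0.002]
ft_force: [1.3, 0.1, 0.5]
grip_width: 0.005
t 2.03 pos [456.1767 167.1353  87.1768] yawx 92.49 z [ 0.0021  0.0041 -1.    ] F [1.3211 0.1462 0.4919] g 0.005 q [ 0.3458  0.3234  2.0432  0.0045  0.7716 -1.2717]
```

View pics/c_w.png

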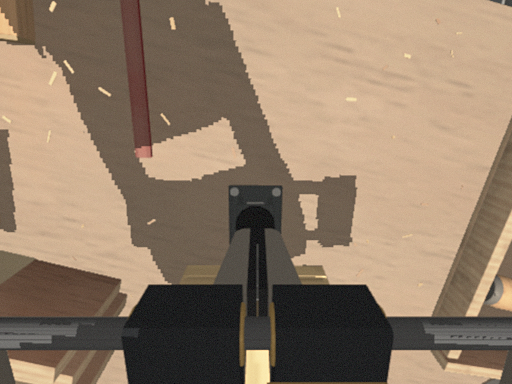

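View pics/c_s.png

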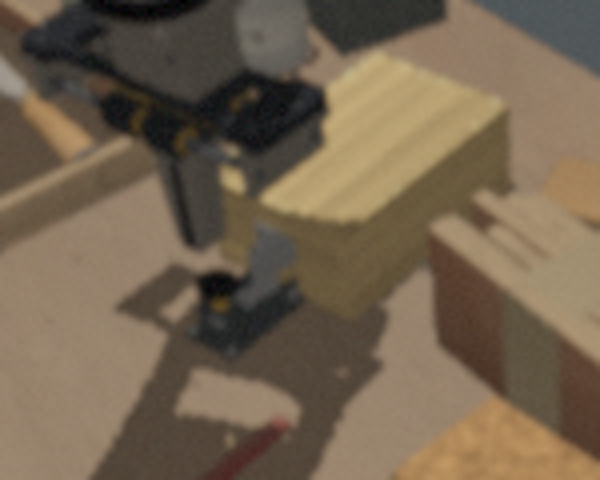

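```bash
python3 - <<'E'
from h import *
c=vision.camera("wrist");np.set_printoptions(precision=1,suppress=True)
print(c["origin"])
for z in(42,50,60):print(z,onz(c,255.5,206,z),"pad near edge; ctr y line")
print(onz(c,234,192,5),onz(c,277,192,5), "screws")
print(proj(c,[456,163,50]),proj(c,[459,167,50]))
E
```

```text
[376.3 163.  249. ]
42 [446.6 166.1  42. ] pad near edge; ctr y line
50 [443.9 166.   50. ] pad near edge; ctr y line
60 [440.5 165.9  60. ] pad near edge; ctr y line
[448.  148.9   5. ] [446.5 183.5   5. ] screws
[250.3 222.8] [256.  227.2]
```

The wrist view shows the pad (u≈256) directly below the closed fingers; its rays give (458,166) against 162.5 from the other cameras, well inside the 14 mm radius. I'll aim at (456,164.5) and go down slowly.

```bash
python3 -m creep '[[[0,-0.0025,-0.006],[-0.2,0,0],1],[[0,0,-0.005],[0,0,0],1],[[0,0,-0.002],[0,0,0],1],[[0,0,0],[0,0,0],1]]'; python3 st.py
```

```text
t: 2.52
tool_pos: [457.7, 166.6, 76.5]
eef_rot: [0.002, 0.691, 0.723, 0.004]
ft_force: [-0.1, -0.1, -0.2]
grip_width: 0.003
t 2.52 pos [457.6795 166.564   76.4673] yawx 92.65 z [ 0.0082  0.0025 -1.    ] F [-0.1089 -0.1339 -0.203 ] g 0.003 q [ 0.3463  0.3409  2.0507 -0.0006  0.7414 -1.2703]
```

```bash
for i in 1 2 3; do python3 -m creep '[[[0,0,-0.0006],[0,0,0],1],[[0,0,-0.0006],[0,0,0],1],[[0,0,-0.0006],[0,0,0],1]]'|tr '\n' ' ';echo; done
```

```text
t: 2.77 tool_pos: [457.7, 166.6, 74.6] eef_rot: [0.002, 0.691, 0.723, 0.004] ft_force: [0.4, -0.3, 1.5] grip_width: 0.005 
t: 3.02 tool_pos: [457.8, 166.6, 72.7] eef_rot: [0.002, 0.691, 0.723, 0.004] ft_force: [0.2, -0.4, 0.5] grip_width: 0.001 
t: 3.27 tool_pos: [457.9, 166.5, 70.7] eef_rot: [0.002, 0.691, 0.723, 0.004] ft_force: [0.0, -0.7, -0.5] grip_width: 0.005
```

```bash
python3 -m creep '[[[-0.001,-0.0015,-0.0006],[0,0.3,0],1],[[0,0,-0.0006],[0,0,0],1],[[0,0,-0.0006],[0,0,0],1]]'|tr '\n' ' ';echo; for i in 1 2 3; do python3 -m creep '[[[0,0,-0.0006],[0,0,0],1],[[0,0,-0.0006],[0,0,0],1],[[0,0,-0.0006],[0,0,0],1]]'|tr '\n' ' ';echo; done
```

```text
t: 3.52 tool_pos: [456.7, 164.8, 68.7] eef_rot: [-0.0, 0.691, 0.723, 0.002] ft_force: [0.4, 0.2, -0.0] grip_width: 0.006 
t: 3.77 tool_pos: [456.7, 164.8, 66.7] eef_rot: [-0.0, 0.691, 0.723, 0.002] ft_force: [-0.3, 0.4, 0.2] grip_width: 0.005 
t: 4.02 tool_pos: [456.8, 164.8, 64.7] eef_rot: [-0.0, 0.691, 0.723, 0.002] ft_force: [0.2, 0.5, 0.3] grip_width: 0.007 
t: 4.27 tool_pos: [456.8, 164.8, 62.7] eef_rot: [-0.0, 0.691, 0.723, 0.002] ft_force: [-0.2, -0.4, -1.2] grip_width: 0.005
```

Not there yet at tip height 54.7; continuing in the same small steps.

```bash
python3 -m creep '[[[0,0,-0.0006],[0,0,0],1],[[0,0,-0.0006],[0,0,0],1],[[0,0,-0.0006],[0,0,0],1]]'|tr '\n' ' '; echo; python3 -m creep '[[[0,0,-0.0006],[0,0,0],1],[[0,0,-0.0006],[0,0,0],1]]'|tr '\n' ' '
```

```text
t: 4.52 tool_pos: [456.7, 164.8, 60.7] eef_rot: [-0.0, 0.691, 0.723, 0.002] ft_force: [-0.7, 0.3, -0.4] grip_width: 0.002 
t: 4.68 tool_pos: [456.8, 164.8, 59.4] eef_rot: [-0.0, 0.691, 0.723, 0.002] ft_force: [-0.1, -0.2, -0.1] grip_width: 0.006
```

```bash
python3 -m creep '[[[0,0,-0.0006],[0,0,0],1],[[0,0,-0.0006],[0,0,0],1]]'|tr '\n' ' '
```

```text
t: 4.85 tool_pos: [456.8, 164.8, 58.0] eef_rot: [-0.0, 0.691, 0.723, 0.002] ft_force: [-0.6, -0.5, 0.5] grip_width: 0.005
```

```bash
python3 -m creep '[[[0,0,-0.0006],[0,0,0],1],[[0,0,-0.0006],[0,0,0],1]]'|tr '\n' ' '
```

```text
t: 5.02 tool_pos: [456.8, 164.8, 56.7] eef_rot: [-0.0, 0.691, 0.723, 0.002] ft_force: [0.9, -0.2, -0.9] grip_width: 0.01
```

Tip now 48.7, still free.

```bash
python3 -m creep '[[[0,0,-0.0006],[0,0,0],1],[[0,0,-0.0006],[0,0,0],1]]'|tr '\n' ' '
```

```text
t: 5.18 tool_pos: [456.8, 164.8, 55.4] eef_rot: [-0.0, 0.691, 0.723, 0.002] ft_force: [-0.3, -0.2, 0.7] grip_width: 0.003
```

```bash
python3 -m creep '[[[0,0,-0.0006],[0,0,0],1],[[0,0,-0.0006],[0,0,0],1]]'|tr '\n' ' '
```

```text
t: 5.35 tool_pos: [456.8, 164.8, 54.0] eef_rot: [-0.0, 0.691, 0.723, 0.002] ft_force: [-0.6, -0.2, -0.4] grip_width: 0.002
```

```bash
python3 -m creep '[[[0,0,-0.0006],[0,0,0],1],[[0,0,-0.0006],[0,0,0],1]]'|tr '\n' ' '
```

```text
t: 5.52 tool_pos: [456.8, 164.8, 53.1] eef_rot: [-0.0, 0.691, 0.723, 0.002] ft_force: [-2.7, 0.0, 4.9] grip_width: 0.008
```

Contact: Fz 4.9 N at a tip height of about 45.5 mm. Now I'll press gently.

```bash
python3 -m creep '[[[0,0,-0.0006],[0,0,0],1],[[0,0,-0.0006],[0,0,0],1]]'|tr '\n' ' '
```

```text
t: 5.68 tool_pos: [456.8, 164.8, 52.5] eef_rot: [-0.0, 0.691, 0.723, 0.002] ft_force: [-2.1, -0.7, 5.4] grip_width: 0.005
```

```bash
python3 -m creep '[[[0,0,-0.0006],[0,0,0],1],[[0,0,-0.0006],[0,0,0],1]]'|tr '\n' ' '
```

```text
t: 5.85 tool_pos: [456.8, 164.8, 51.8] eef_rot: [-0.0, 0.691, 0.723, 0.002] ft_force: [-0.7, -0.7, 6.1] grip_width: 0.002
```

```bash
python3 -m creep '[[[0,0,-0.0006],[0,0,0],1],[[0,0,-0.0006],[0,0,0],1]]'|tr '\n' ' '
```

```text
t: 6.02 tool_pos: [456.8, 164.8, 51.2] eef_rot: [-0.0, 0.691, 0.723, 0.002] ft_force: [-1.5, -0.3, 5.5] grip_width: 0.007
```

```bash
python3 -m creep '[[[0,0,-0.0006],[0,0,0],1],[[0,0,-0.0006],[0,0,0],1],[[0,0,-0.0006],[0,0,0],1],[[0,0,-0.0006],[0,0,0],1]]'|tr '\n' ' '
```

```text
t: 6.35 tool_pos: [456.8, 164.8, 50.0] eef_rot: [-0.0, 0.691, 0.723, 0.002] ft_force: [-2.0, -1.4, 6.0] grip_width: 0.004
```

```bash
python3 -m creep '[[[0,0,-0.0006],[0,0,0],1],[[0,0,-0.0006],[0,0,0],1],[[0,0,-0.0006],[0,0,0],1],[[0,0,-0.0006],[0,0,0],1]]'|tr '\n' ' '
```

```text
t: 6.68 tool_pos: [456.8, 164.8, 48.8] eef_rot: [-0.0, 0.691, 0.723, 0.002] ft_force: [-1.7, -1.4, 6.8] grip_width: 0.006
```

```bash
python3 -m creep '[[[0,0,-0.0006],[0,0,0],1],[[0,0,-0.0006],[0,0,0],1],[[0,0,-0.0006],[0,0,0],1]]'|tr '\n' ' '; python3 - <<'E'
from h import *
c=vision.camera("scene");crop(c,120,60,300,195,4,"pics/d_s.png")
E
```

```text
t: 6.93 tool_pos: [456.8, 164.9, 48.0] eef_rot: [-0.0, 0.691, 0.723, 0.002] ft_force: [-1.7, -1.4, 6.6] grip_width: 0.006
```

View pics/d_s.png

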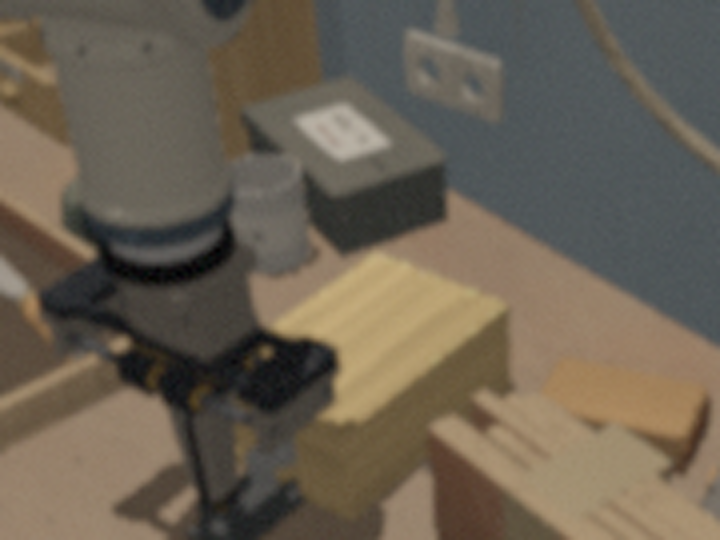

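The lid is still closed after about 5.6 mm of travel; I'll keep pressing.

```bash
python3 -m creep '[[[0,0,-0.0006],[0,0,0],1],[[0,0,-0.0006],[0,0,0],1],[[0,0,-0.0006],[0,0,0],1]]'|tr '\n' ' '; python3 - <<'E'
from h import *
c=vision.camera("scene");crop(c,120,60,300,195,4,"pics/d_s2.png")
E
```

```text
t: 7.23 tool_pos: [456.8, 164.8, 47.2] eef_rot: [-0.0, 0.691, 0.723, 0.002] ft_force: [-1.9, -0.2, 6.3] grip_width: 0.003
```

View pics/d_s2.png

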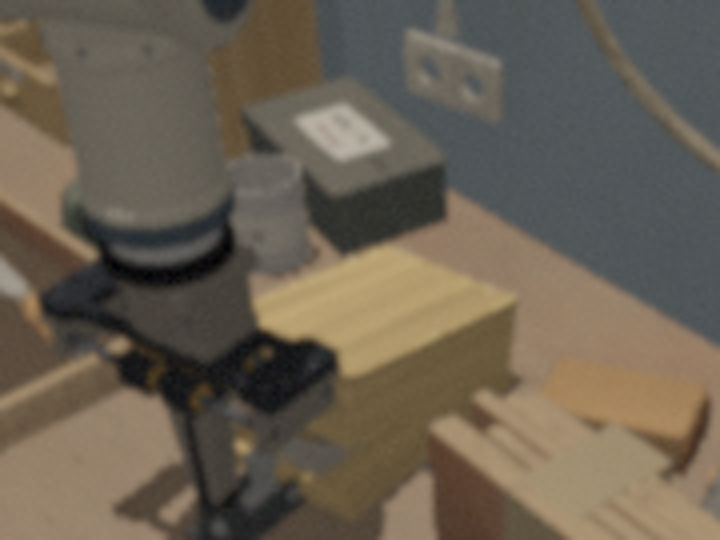

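The lid has let go and is lifting (front edge raised at about (350,375)). I'll hold still while it swings.

```bash
python3 -m creep '[[[0,0,0],[0,0,0],1],[[0,0,0],[0,0,0],1],[[0,0,0],[0,0,0],1],[[0,0,0],[0,0,0],1],[[0,0,0],[0,0,0],1],[[0,0,0],[0,0,0],1],[[0,0,0],[0,0,0],1],[[0,0,0],[0,0,0],1]]'|tr '\n' ' '; echo;python3 -m creep '[[[0,0,0],[0,0,0],1],[[0,0,0],[0,0,0],1],[[0,0,0],[0,0,0],1],[[0,0,0],[0,0,0],1],[[0,0,0],[0,0,0],1],[[0,0,0],[0,0,0],1],[[0,0,0],[0,0,0],1],[[0,0,0],[0,0,0],1]]'|tr '\n' ' '; python3 - <<'E'
from h import *
c=vision.camera("scene");crop(c,120,60,300,195,4,"pics/d_s3.png")
E
```

```text
t: 7.95 tool_pos: [456.8, 164.9, 47.7] eef_rot: [-0.0, 0.691, 0.723, 0.002] ft_force: [-0.9, 0.2, 4.2] grip_width: 0.005 
t: 8.62 tool_pos: [456.8, 164.9, 47.7] eef_rot: [-0.0, 0.691, 0.723, 0.002] ft_force: [-1.3, -0.8, 5.0] grip_width: 0.003
```

View pics/d_s3.png

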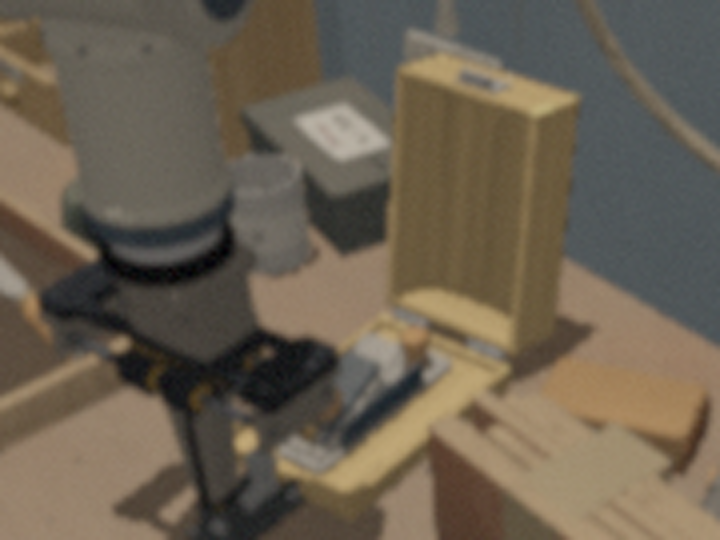

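The lid stands fully open and the plane is visible in the tray. I'll rise and back away, open the gripper, then look.

```bash
python3 -m creep '[[[0,0,0.004],[0,0,0],1],[[0,0,0.015],[0,0,0],1],[[-0.02,0,0.03],[0,0,0],0.6],[[-0.03,0,0.025],[0,0,0],0.3],[[-0.03,0,0.025],[0,0,0],0.3],[[-0.02,0,0.02],[0,0,0],0.3],[[0,0,0],[0,0,0],0.3],[[0,0,0],[0,0,0],0.3]]'; python3 st.py; python3 - <<'E'
from h import *
c=vision.camera("wrist");cv2.imwrite("pics/e_w.png",c["color"])
c=vision.camera("top");crop(c,150,85,290,235,4,"pics/e_t.png")
c=vision.camera("scene");crop(c,160,110,290,210,6,"pics/e_s.png")
E
```

```text
t: 9.33
tool_pos: [353.2, 164.4, 169.9]
eef_rot: [-0.0, 0.691, 0.723, 0.002]
ft_force: [-0.5, -0.4, 0.0]
grip_width: 0.419
t 9.33 pos [353.2108 164.3718 169.9327] yawx 92.56 z [ 0.0021  0.003  -1.    ] F [-0.5224 -0.3659  0.0302] g 0.419 q [ 0.43    0.0442  2.1613  0.0023  0.9328 -1.1868]
```

View pics/e_w.png

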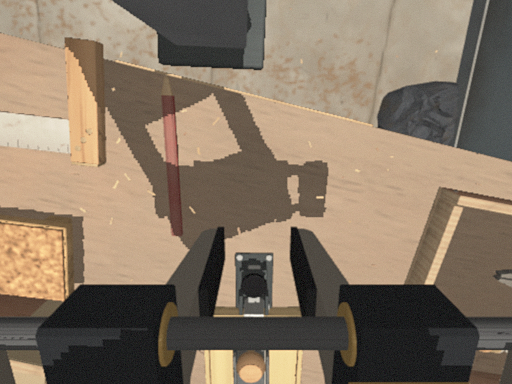

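View pics/e_t.png

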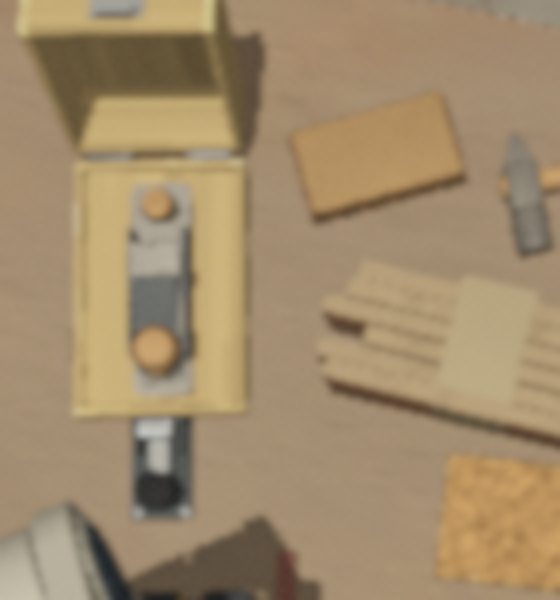

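View pics/e_s.png

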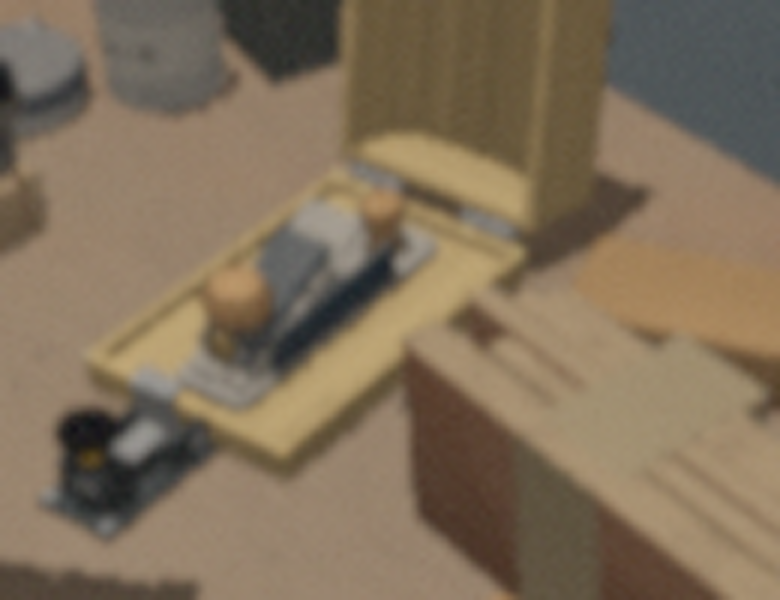

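Top crop: the plane's sole ends are at about y=183 and y=392, x from 134 to 192; the two wooden knobs at (158,203) and (155,349). I'll compute its centre and yaw.

```bash
python3 - <<'E'
from h import *
np.set_printoptions(precision=1,suppress=True)
t=vision.camera("top");s=vision.camera("scene")
T=lambda a,b,z:onz(t,150+a/4-.375,85+b/4-.375,z)
S=lambda a,b,z:onz(s,160+a/6-.4,110+b/6-.4,z)
P=np.array([T(a,b,17) for a,b in[(134,183),(191,185),(193,392),(136,392)]]);print(P,P.mean(0))
f=(P[0]+P[1])/2;n=(P[2]+P[3])/2;print("len",np.linalg.norm(f-n),"yaw",np.degrees(np.arctan2(*(f-n)[1::-1])))
Q=np.array([T(a,b,40) for a,b in[(130,230),(191,230),(130,345),(193,345)]]);print("cheek",Q)
print("knobs",T(158,203,60),T(155,349,63))
Q=np.array([S(a,b,17) for a,b in[(183,372),(238,403),(436,240),(395,224)]]);print("scene",Q,Q.mean(0))
C=np.array([T(a,b,18) for a,b in[(76,166),(244,158),(244,412),(73,413)]]);print("tray",C,C.mean(0))
E
```

```text
[[678.3 191.7  17. ]
 [677.6 151.3  17. ]
 [530.5 144.7  17. ]
 [529.7 184.5  17. ]] [604. 168.  17.]
len 147.99646179727668 yaw 2.688227608983591
cheek [[639.8 189.3  40. ]
 [640.7 147.   40. ]
 [559.4 186.1  40. ]
 [560.3 142.7  40. ]]
knobs [654.9 167.4  60. ] [553.8 165.2  63. ]
scene [[533.9 185.8  17. ]
 [532.7 150.5  17. ]
 [680.6 157.9  17. ]
 [678.9 182.6  17. ]] [606.5 169.2  17. ]
tray [[689.5 233.1  18. ]
 [697.5 114.4  18. ]
 [517.1 108.5  18. ]
 [514.  227.7  18. ]] [604.5 170.9  18. ]
```

Plane centre ≈(604.5,168), yaw 2.7°, length 148 against 150 nominal, cheeks about 43 apart: all plausible. Moving above it.

```bash
python3 -m creep '[[[0.032,0,0],[0,0,0],0.38],[[0.032,0,0],[0,0,0],0.38],[[0.032,0.001,-0.01],[0,0,0],0.38],[[0.032,0.001,-0.01],[0,0,0],0.38],[[0.032,0.001,-0.01],[0,0,0],0.38],[[0.032,0.001,-0.01],[0,0,0],0.38],[[0.03,0,0],[0,0,0],0.38],[[0,0,0],[0,0,0],0.38]]' 40; python3 st.py
```

```text
t: 10.25
tool_pos: [585.9, 164.6, 115.1]
eef_rot: [-0.004, 0.692, 0.722, -0.006]
ft_force: [-0.9, -0.2, 0.7]
grip_width: 0.62
t 10.25 pos [585.8737 164.6217 115.1486] yawx 92.39 z [-0.0133 -0.0027 -0.9999] F [-0.9176 -0.232   0.657 ] g 0.62 q [ 0.2709  0.4524  1.7483  0.0012  0.9545 -1.3423]
```

```bash
python3 -m creep '[[[0.012,0.002,-0.01],[0.1,-0.7,0.3],0.38],[[0.005,0.001,0],[0,0,0],0.38],[[0,0,0],[0,0,0],0.38],[[0,0,0],[0,0,0],0.38]]'|head -0; python3 st.py;  python3 - <<'E'
from h import *
c=vision.camera("wrist");cv2.imwrite("pics/f_w.png",c["color"])
E
```

```text
t 10.58 pos [603.0284 165.7863  98.4728] yawx 92.52 z [-0.0102 -0.0034 -0.9999] F [-0.6938  0.3975  0.1138] g 0.618 q [ 0.2662  0.4945  1.7221 -0.0008  0.9357 -1.3481]Exception ignored on flushing sys.stdout:
BrokenPipeError: [Errno 32] Broken pipe
```

View pics/f_w.png

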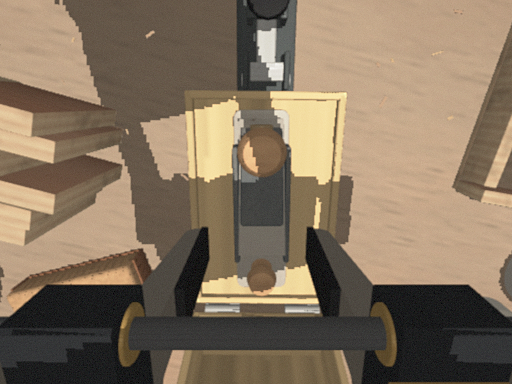

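The wrist view shows the plane's midline at u≈262 and the finger midline at u≈258: shift about 2 mm in +y, consistent with y=168. Descending.

```bash
python3 -m creep '[[[0.001,0.002,-0.015],[0.15,-0.55,0.2],0.38],[[0,0,-0.015],[0,0,0],0.38],[[0,0,-0.012],[0,0,0],0.38],[[0,0,0],[0,0,0],0.38],[[0,0,0],[0,0,0],0.38]]'; python3 st.py
```

```text
t: 11.05
tool_pos: [602.1, 168.3, 58.1]
eef_rot: [0.0, 0.69, 0.724, 0.0]
ft_force: [0.6, 0.5, 1.0]
grip_width: 0.619
t 11.05 pos [602.0712 168.2619  58.0749] yawx 92.77 z [ 0.0011 -0.0001 -1.    ] F [0.6484 0.5072 1.003 ] g 0.619 q [ 0.2704  0.5421  1.7524 -0.0006  0.846  -1.3483]
```

```bash
python3 -m creep '[[[0.002,0,-0.012],[0,0,0],0.38],[[0,0,-0.010],[0,0,0],0.38],[[0,0,-0.005],[0,0,0],0.38],[[0,0,-0.003],[0,0,0],0.38],[[0,0,0],[0,0,0],0.38]]'; python3 st.py
```

```text
t: 11.47
tool_pos: [604.8, 168.6, 27.1]
eef_rot: [0.001, 0.69, 0.724, 0.001]
ft_force: [0.3, 0.1, -0.3]
grip_width: 0.623
t 11.47 pos [604.7927 168.5789  27.0982] yawx 92.78 z [ 0.0031  0.0005 -1.    ] F [ 0.2659  0.1099 -0.3079] g 0.623 q [ 0.2697  0.5881  1.7593 -0.0005  0.7911 -1.3492]
```

```bash
python3 -m creep '[[[0,0,-0.003],[0,0.15,0],0.38],[[0,0,0],[0,0,0],0.55],[[0,0,0],[0,0,0],0.7],[[0,0,0],[0,0,0],1],[[0,0,0],[0,0,0],1],[[0,0,0],[0,0,0],1],[[0,0,0],[0,0,0],1]]' 45; python3 st.py
```

```text
t: 12.05
tool_pos: [605.0, 168.6, 23.8]
eef_rot: [-0.0, 0.69, 0.724, 0.0]
ft_force: [0.9, 0.0, -2.1]
grip_width: 0.451
t 12.05 pos [604.9519 168.622   23.7562] yawx 92.77 z [ 0.0003  0.0005 -1.    ] F [ 0.9037  0.0258 -2.0824] g 0.451 q [ 0.2692  0.5942  1.7577  0.0006  0.7893 -1.3504]
```

Gripped at 41.5 mm (cheeks 42). Lifting.

```bash
python3 -m creep '[[[0,0,0.006],[0,0,0],1],[[0,0,0.01],[0,0,0],1],[[0,0,0.012],[0,0,0],1],[[0,0,0.02],[0,0,0],1],[[0,0,0.02],[0,0,0],1],[[0,0,0.025],[0,0,0],1],[[0,0,0.025],[0,0,0],1],[[0,0,0.02],[0,0,0],1]]'; python3 st.py
```

```text
t: 12.72
tool_pos: [598.2, 166.6, 166.7]
eef_rot: [-0.003, 0.69, 0.724, -0.005]
ft_force: [0.3, -0.3, -6.2]
grip_width: 0.453
t 12.72 pos [598.1731 166.6115 166.7033] yawx 92.77 z [-0.0122 -0.003  -0.9999] F [ 0.288  -0.2593 -6.2476] g 0.453 q [ 0.269   0.4092  1.6835  0.0004  1.0615 -1.3502]
```

The wrist carries about 6 N, so the plane is lifted. Turning −98° and moving over the rest.

```bash
python3 -m creep '[[[-0.011,-0.021,0.01],[0,0,-7],1],[[-0.011,-0.021,0.005],[0,0,-7],1],[[-0.011,-0.021,0],[0,0,-7],1],[[-0.011,-0.021,0],[0,0,-7],1],[[-0.011,-0.021,0],[0,0,-7],1],[[-0.011,-0.021,0],[0,0,-7],1],[[-0.011,-0.021,0],[0,0,-7],1],[[-0.011,-0.021,0],[0,0,-7],1]]'; python3 st.py
```

```text
t: 13.38
tool_pos: [510.2, -2.8, 199.5]
eef_rot: [0.001, 0.952, 0.306, 0.005]
ft_force: [0.2, -0.3, -6.4]
grip_width: 0.457
t 13.38 pos [510.1672  -2.7996 199.4853] yawx 35.64 z [ 0.0093  0.0008 -1.    ] F [ 0.2175 -0.2503 -6.3768] g 0.457 q [-0.009   0.195   1.9061  0.001   1.0312 -0.6315]
```

```bash
python3 -m creep '[[[-0.011,-0.02,0],[0,0,-6.8],1],[[-0.011,-0.02,0],[0,0,-6.8],1],[[-0.011,-0.02,0],[0,0,-6.8],1],[[-0.011,-0.02,0],[0,0,-6.8],1],[[-0.011,-0.018,0],[0,0,-6.5],1],[[-0.01,-0.012,0],[0,0,-5],1],[[0,0,0],[0,0,0],1],[[0,0,0],[0,0,0],1]]' >/dev/null; python3 st.py
```

```text
t 14.05 pos [ 436.4647 -120.779   208.2244] yawx -5.61 z [ 0.0123 -0.0095 -0.9999] F [-0.381   0.0143 -5.7939] g 0.452 q [-0.2687  0.0896  2.0109 -0.007   1.0267 -0.1672]
```

```bash
python3 -m creep '[[[0.003,-0.004,-0.02],[0.5,0.7,0.5],1],[[0,0,-0.025],[0,0,0],1],[[0,0,-0.025],[0,0,0],1],[[0,0,-0.015],[0,0,0],1],[[0,0,0],[0,0,0],1],[[0,0,0],[0,0,0],1]]' >/dev/null; python3 st.py;  python3 - <<'E'
from h import *
c=vision.camera("wrist");cv2.imwrite("pics/g_w.png",c["color"])
c=vision.camera("scene");crop(c,190,120,350,240,5,"pics/g_s.png")
c=vision.camera("top");crop(c,220,160,370,270,5,"pics/g_t.png")
E
```

```text
t 14.55 pos [ 444.0779 -122.7038  125.8998] yawx -4.29 z [ 0.0097 -0.0018 -1.    ] F [-0.4843 -0.6201 -5.4475] g 0.454 q [-0.2735  0.2223  2.0713  0.0012  0.8382 -0.1994]
```

View pics/g_w.png

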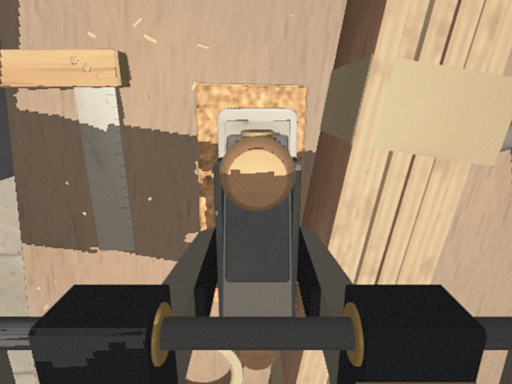

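View pics/g_s.png

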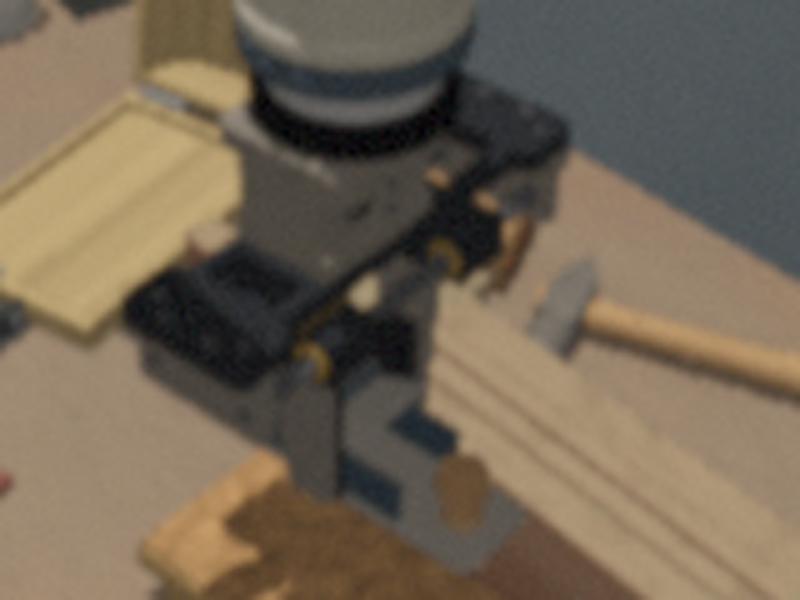

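View pics/g_t.png

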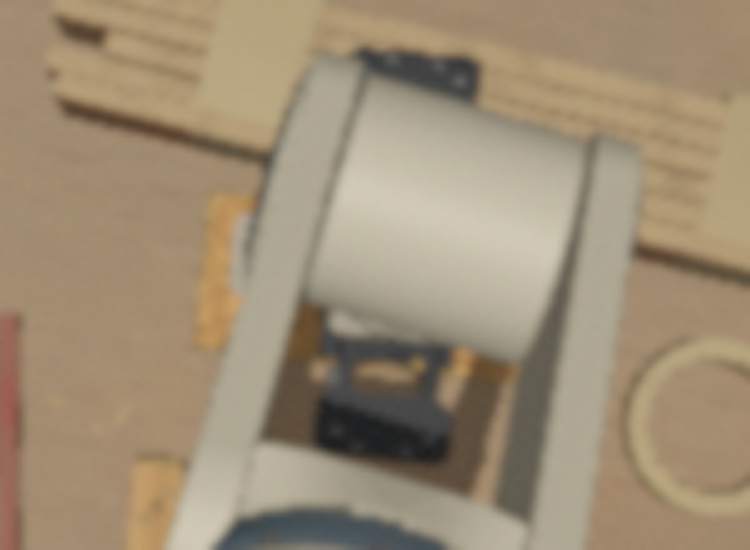

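The wrist view shows the cork's midline (u≈251) left of the plane's (u≈257), so I'll shift about −4.5 mm in x, matching the state reading against the 440 target. Correcting and descending.

```bash
python3 -m creep '[[[-0.0045,-0.002,-0.01],[0.1,0.5,-0.8],1],[[0,0,-0.012],[0,0,0],1],[[0,0,-0.012],[0,0,0],1],[[0,0,-0.008],[0,0,0],1],[[0,0,0],[0,0,0],1],[[0,0,0],[0,0,0],1]]' >/dev/null; python3 st.py
```

```text
t 15.2 pos [ 442.8655 -126.3819   86.4622] yawx -5.26 z [ 0.0101 -0.0032 -0.9999] F [ 0.9028  0.3978 -6.3994] g 0.457 q [-0.281   0.2885  2.1005 -0.0004  0.742  -0.189 ]
```

```bash
python3 -m creep '[[[-0.003,0.001,-0.005],[0.2,0.6,0.1],1],[[-0.001,0,-0.006],[0,0,0],1],[[0,0,-0.006],[0,0,0],1],[[0,0,-0.004],[0,0,0],1],[[0,0,0],[0,0,0],1],[[0,0,0],[0,0,0],1]]' >/dev/null; python3 st.py
```

```text
t 15.7 pos [ 439.4842 -125.7436   64.6895] yawx -5.17 z [ 0.0007  0.     -1.    ] F [ 0.976  -0.4944 -5.8469] g 0.451 q [-0.2821  0.3282  2.1132  0.0003  0.6995 -0.1921]
```

Aligned; sole about 13 mm above the cork. Lowering in small steps.

```bash
python3 -m creep '[[[0,0,-0.003],[0,0,0],1],[[0,0,-0.003],[0,0,0],1],[[0,0,-0.002],[0,0,0],1],[[0,0,-0.001],[0,0,0],1]]' >/dev/null; python3 st.py; python3 -m creep '[[[0,0,-0.001],[0,0,0],1],[[0,0,-0.001],[0,0,0],1]]' |tr '\n' ' '
```

```text
t 16.03 pos [ 440.0397 -125.8532   55.3055] yawx -5.17 z [ 0.0018 -0.0003 -1.    ] F [-0.2014  0.6583 -5.0206] g 0.452 q [-0.282   0.346   2.1178  0.0003  0.676  -0.192 ]
t: 16.2 tool_pos: [440.1, -125.9, 53.1] eef_rot: [0.0, 0.999, -0.045, 0.001] ft_force: [-0.0, -0.1, -6.4] grip_width: 0.455
```

```bash
python3 -m creep '[[[0,0,-0.0006],[0,0,0],1],[[0,0,-0.0006],[0,0,0],1]]' |tr '\n' ' '
```

```text
t: 16.37 tool_pos: [440.1, -125.9, 51.7] eef_rot: [0.0, 0.999, -0.045, 0.001] ft_force: [0.6, -0.1, -1.9] grip_width: 0.454
```

```bash
python3 -m creep '[[[0,0,-0.0006],[0,0,0],1],[[0,0,0],[0,0,0],1]]' |tr '\n' ' '
```

```text
t: 16.53 tool_pos: [440.2, -125.9, 51.9] eef_rot: [0.0, 0.999, -0.045, 0.001] ft_force: [-0.6, 0.3, -5.6] grip_width: 0.454
```

```bash
python3 -m creep '[[[0,0,-0.0008],[0,0,0],1],[[0,0,-0.0006],[0,0,0],1]]' |tr '\n' ' '
```

```text
t: 16.7 tool_pos: [440.5, -126.0, 51.7] eef_rot: [0.0, 0.999, -0.045, 0.001] ft_force: [-4.0, 1.2, 11.8] grip_width: 0.455
```

```bash
python3 -m creep '[[[0,0,-0.0006],[0,0,0],1],[[0,0,-0.0004],[0,0,0],1]]' |tr '\n' ' '
```

```text
t: 16.87 tool_pos: [440.4, -126.0, 51.7] eef_rot: [0.0, 0.999, -0.045, 0.001] ft_force: [-1.5, 1.5, 1.2] grip_width: 0.452
```

Seated on the cork (the load has come off the wrist). Opening only to about 52 mm because of the bundle.

```bash
python3 -m creep '[[[0,0,0],[0,0,0],0.53],[[0,0,0],[0,0,0],0.5],[[0,0,0],[0,0,0],0.47],[[0,0,0],[0,0,0],0.44],[[0,0,0],[0,0,0],0.44],[[0,0,0],[0,0,0],0.44]]' >/dev/null; python3 st.py
```

```text
t 17.37 pos [ 442.8438 -126.6653   52.6634] yawx -5.17 z [ 0.0067 -0.0017 -1.    ] F [-0.5664  0.4768  0.0394] g 0.56 q [-0.282   0.3524  2.1168  0.0004  0.6655 -0.1922]
```

```bash
python3 -m creep '[[[-0.002,0.0005,0.004],[0,0.3,0],0.44],[[0,0,0.006],[0,0,0],0.44],[[0,0,0.008],[0,0,0],0.44]]' >/dev/null; python3 st.py
```

```text
t 17.62 pos [ 439.6361 -125.8149   70.5808] yawx -5.17 z [-0.0018 -0.0009 -1.    ] F [-0.3347 -0.4447  0.3391] g 0.561 q [-0.281   0.3184  2.108  -0.0021  0.7166 -0.1892]
```

```bash
python3 -m creep '[[[0.001,0,0.012],[0,0,0],0.44],[[0.001,0,0.015],[0,0,0],0.44],[[0.001,0,0.025],[0,0,0],0.44],[[0,0,0.03],[0,0,0],0.44],[[0,0,0.03],[0,0,0],0.44],[[0,0.02,0.02],[0,0,0],0.44],[[-0.02,0.035,0],[0,0,0],0.44],[[-0.02,0.035,0],[0,0,0],0.44]]' >/dev/null; python3 -m creep '[[[-0.02,0.035,0],[0,0,0],0.44],[[-0.02,0.035,0],[0,0,0],0.44],[[-0.02,0.035,0],[0,0,0],0.44],[[-0.01,0.035,0],[0,0,0],0.44],[[0,0.035,0],[0,0,0],0.44],[[0,0.03,0],[0,0,0],0.44],[[0,0,0],[0,0,0],0.44],[[0,0,0],[0,0,0],0.44]]' >/dev/null; python3 st.py;  python3 - <<'E'
from h import *
c=vision.camera("scene");crop(c,160,90,350,230,4,"pics/h_s.png");cv2.imwrite("pics/h_sf.png",c["color"])
c=vision.camera("top");crop(c,240,180,340,250,8,"pics/h_t.png");cv2.imwrite("pics/h_tf.png",c["color"])
E
```

```text
t 18.95 pos [326.4069 179.4577 225.5903] yawx -5.4 z [ 0.0195  0.0029 -0.9998] F [0.7648 0.455  0.6584] g 0.559 q [ 0.5051 -0.0759  2.135  -0.0079  1.0641  0.603 ]
```

View pics/h_s.png

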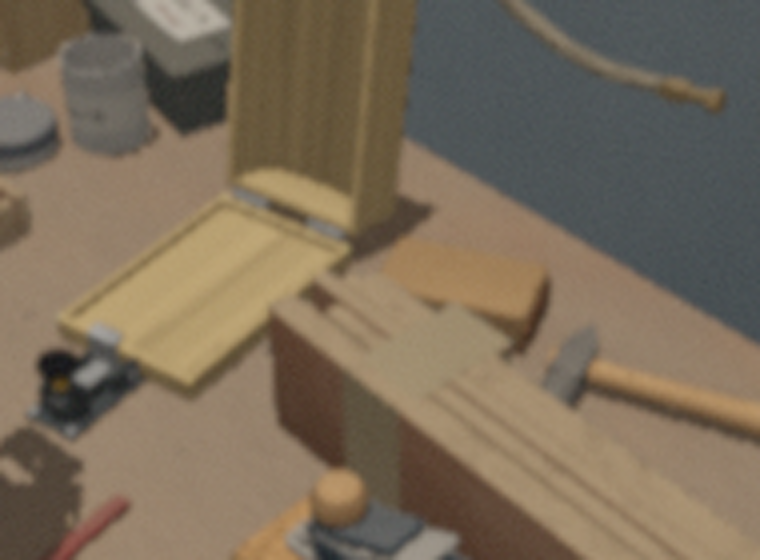

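View pics/h_t.png

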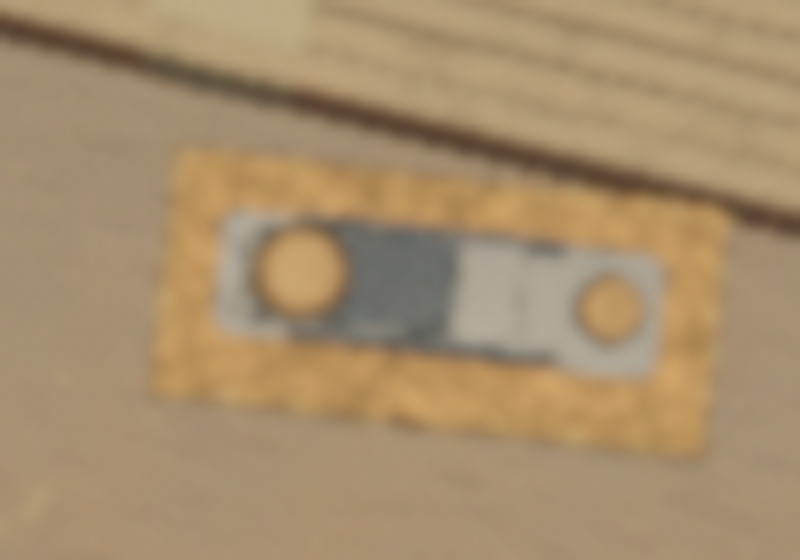

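View pics/h_tf.png

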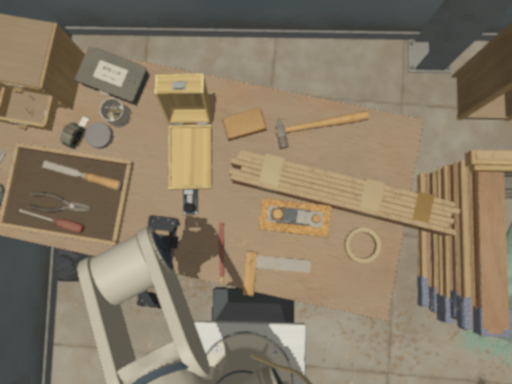

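Top crop: the plane lies on the cork, sole corners (220,210),(665,253),(655,378),(215,330), cork corners (180,148),(733,205),(708,458),(153,398); the roll is at (363,245) as before. A last numeric check.

```bash
python3 - <<'E'
from h import *
np.set_printoptions(precision=1,suppress=True)
t=vision.camera("top")
T=lambda a,b,z:onz(t,240+a/8-.44,180+b/8-.44,z)
A=np.array([T(a,b,44) for a,b in[(220,210),(665,253),(655,378),(215,330)]]);B=np.array([T(a,b,40) for a,b in[(180,148),(733,205),(708,458),(153,398)]])
for P in(A,B):
    d=(P[0]+P[3]-P[1]-P[2]);print(P.mean(0),np.degrees(np.arctan2(d[1],d[0])),np.linalg.norm(d)/2)
a=cv2.imread("pics/a_top.png")[215:275,335:395].astype(int);b=t["color"][215:275,335:395].astype(int)
print("roll diff",abs(a-b).mean())
E
```

```text
[ 441.3 -123.8   44. ] 85.34421071343456 150.2305578809341
[ 438.5 -125.6   40. ] 85.1898203355291 188.63094568842249
roll diff 2.1013888888888888
```

```bash
python3 -c "
from workcell import workorder
print(workorder.close_job())"
```

```text
the job is handed in; nothing more can be done
None
```

The case is open and the block plane stands on its sole in the middle of the cork rest. I handed the job in with the arm clear of everything, about 19 s into the 67 s allowed.

- **Latch:** I felt the pad at about 45.5 mm and pressed it at roughly 4 mm/s, with at most 6.8 N read on the wrist. It let go after a little over 6 mm. I held still while the lid swung up by itself to its stop.
- **Plane:** I gripped it across the cheeks, where the gripper read 41.5 mm against the stated 42 mm. I lifted it out, turned it and set it down. The gripper opened only to about 52 mm because the stick bundle stands close to the rest.
- **Last checks:**
  - The top view puts the plane about 3 mm off the rest's centre and 0.2° off its length, with a measured length of 150 mm.
  - The lid is up and the tape roll looks unmoved; that part of the picture is unchanged apart from noise.

Two small disagreements came up. The cameras differed by about 3 mm on the pad's sideways position, well inside its 14 mm radius. While the plane was being seated, the wrist force briefly read 12 N.

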